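# Set the dry box to purge: shut the drop door, crack the stuck lid and hold it ajar

### The job

Get the small white dry box ready for a gas purge, so that gas can leave only under its lid: first push the drop-front door, which hangs open towards you, up until it is fully shut, while the lid is still closed. Then take the bow handle on the lid, pull up until the lid breaks free of its sticky gasket without letting it fly up, and hold it slightly open, about 15 mm at its front edge. Finish while still holding the lid there by its handle, door shut, and leave the beaker, the timer and the small bottle beside the box where they are.

Things in the scene. Friction and masses are not known exactly. Their poses are not given: they have to be found in the camera images.
- dry_box: White box fixed to the worktop, 190 (x) x 230 (y) x 130 mm high without lid, front and top open. Origin: centre of its underside, on the worktop; its x points from its open front (robot's side) to its back, y to its left, z up; yaw within 0.3 rad. In this frame the front opening is the plane x = -95 mm and the lid's hinge line is at x = 90, z = 130 mm, along y.
- front_door (a joint): Aluminium door of the box front, 222 mm wide, 110 high, 10 thick, hinged along its lower edge (box frame x = -95, z = 12 mm). 0 = upright, fully shut; grows as its upper edge swings down to the robot (stops at 1.2). A stiff friction hinge keeps it where it is left; 2 to 3 N at the upper edge moves it. Push along its arc, rising as it closes: a purely level push on the leaning door can bind.
- door_lip (a point): Middle of the front face of the door's black pull lip (100 mm wide, 12 high), which stands 13 mm out from the door's outer face near its upper edge. It moves with the door; upright, it is 24 mm in front of and 98 mm above the door's hinge line, so with the door shut at x = -119, z = 110 mm in the box frame.
- lid_hinge (a joint): Angle of the box's grey lid. 0 = closed on its gasket, grows as the front edge rises (0.08 = 15 mm open in front; stops at 0.45). The gasket sticks: about 12 to 17 N straight up at the handle breaks it loose; the pull then fades within 5 mm of lift at the handle to the lid's weight alone (about 2 N there). Let go, it falls shut and sticks again.
- box_lid: The grey lid, 196 x 238 x 10 mm, with its steel bow handle. Origin: middle of its hinge line at the back; axes as the box's when closed. The handle stands across the lid, 135 mm in front of the hinge line: a round bar 12 mm thick, parallel to the box's y, straight for 90 mm, on two legs 110 mm apart.
- lid_grip (a point): Centre of the handle's bar, at the middle of its length, 40 mm above the lid's top, so there are 34 mm free under the bar; at x = -45 mm, y = 0, z = 181 mm in the box frame when the lid is closed. Pinch the bar from above across the box's x.
- lid_front (a point): Middle of the lower front edge of the lid, 189 mm in front of the lid's hinge line.
- beaker: Bystander: glass beaker, 54 mm wide, 69 mm high, standing left of the box. Origin: centre of its underside.
- timer_unit: Bystander: white bench timer, 92 x 58 x 23 mm, lying right of the box. Origin: centre of its underside.
- bottle_f: Bystander: small reagent bottle, 56 mm wide, 104 mm high, standing right of the box. Origin: centre of its underside.

How it is judged:
By the outcome, as a careful person would: the job done as asked, in the order asked, and still so for the second after the job is handed in, while the arm keeps its last pose, push and grip.
It also fails if it takes over 51 s, if anything falls off the work surface, if the arm or the gripper's body presses on something with over 40 N, if the wrist force passes 120 N, or if a joint passes its speed limit or range.

### The arm

A 6-joint arm with a two-finger parallel gripper is mounted at the origin on the work surface; the furniture and walls round the work are solid. World frame = base frame: x ahead of the robot, y to its left, z up, the work surface at z = 0. Lengths are in m, angles in degrees, forces in N, time in s.
With the tool pointing down it reaches from about 0.375 to 0.9 m from the base axis. Payload 3.1 kg.
Tool frame: the origin (TCP) lies midway between the tips of the shut fingers; the grasp point (between the pads) lies 19 mm behind it (robot.grip_point_offset is the distance from the TCP to the grasp point, in m); z points along the fingers, y is the line along which they close (so a half turn about z gives the same grasp; the last joint's range is limited). The gripper opens to 85 mm and grips with 20 to 120 N. Pads are 22 mm wide; open, the fingers measure 114 mm over their backs; the gripper's body (76 mm by 85 mm) begins 54 mm behind the grasp point. The pads swing forward as they close: fully open they stand 13 mm farther back than shut.
Start: joints at [-10.227, 30.224, 82.088, -0, 67.689, -10.227], TCP at [0.625, 0, 0.231] pointing down, gripper open.
Joint ranges: [-176.69, 176.69], [-43.24, 126.21], [12.49, 139.97], [-82, 262], [0, 151.66], [-163.58, 163.58]. Speed limits (degrees/s): [159.86, 159.86, 180, 180, 180, 180].

### API

Orientations are given as a 3x3 rotation matrix whose columns are the frame's x, y, z axes.
In Python, from station import robot gives the robot as it stands.
- The arm moves only by the shell command python3 -m jog 'ROWS' [OPENING] [FORCE]. ROWS is rows parted by semicolons, their numbers by spaces, 1 to 8 of them, each of 6 numbers: dx, dy, dz in m, then a rotation vector rx, ry, rz in degrees; each row is the pose to reach, as a shift and turn from the pose commanded when the command began, along the tool's axes at that moment; what a row does not reach only later rows make up. A row lasts 1/8 s, in which the tool goes at most 0.0625 m and 10.7 degrees, less where a joint would pass 70% of its speed; a pose out of reach is approached as far as the arm can. OPENING is the opening from 0.0 (shut) to 1.0 (fully open), set as the command begins (- or left out keeps the last). The fingers move at their own pace and stop on an object; FORCE is the grip in N (left out, the last holds). Time passes only in rows, so rows that do not move let the fingers close. It prints the time, the measured TCP pose, the force, the opening and the grip force at its end.
- robot.get_obs(): the state, without advancing time (a new reading comes with each control period).
- robot.read_camera(name): name is "scene" or "side" or "wrist"; returns (picture, depth): 384x512x3 uint8, red, green, blue; 384x512 float32, m along the optical axis (not along the pixel's ray), 0 where there is no reading.
- robot.camera_params(name): a dict with "vertical_fov" (degrees; the focal length in pixels is half the picture's height over the tangent of half this angle, whatever the lens; pixels are square), "cx", "cy" (the principal point, pixels), "dist_coeffs" ([k1, k2, p1, p2, k3] as OpenCV has them; the pictures are not rectified), "xyz" and "attitude" of the camera in the world. Camera axes: x right, y down, z forward; pixel columns grow to the right and rows downward; lengths in m; the calibration is good to about 2 mm. A picture is of the moment at which its call begins: read the wrist's pose just before it. camera_params takes no time and is no camera call; for the wrist camera it gives the pose at the moment of the call.
- robot.finish_job(): hands the job in; it is judged then, once.
The state is a dict: "t": time; "qpos": joint angles; "joint_velocities": joint speeds; "tau": joint torques, N m; "eef_pos": TCP position; "tool_rot": TCP orientation; "ft_force": force on the tool from outside, world axes, zero at the start; "torque": the same for the moment, N m; "opening": opening from 0.0 (shut) to 1.0 (fully open); "grip_force": force on a finger pad.
Only numpy, scipy, OpenCV 4.12 (cv2) and the standard library are available. Lean on these libraries where they do the work, as an engineer would, in place of code of your own. Each camera call takes 0.05 s, during which the arm holds its last target. There are 200 camera calls.

## Working session

There is one attempt and no reset: what is moved stays moved. The work goes in short steps, Python scripts to look and compute and a shell command to move; the robot and the scene stay as the last step left them, time stands still between calls to the robot, and variables do not carry over. Pictures are saved under pics/ and viewed, at most 10 in all, crops included, and the job is handed in when it is done.

```bash
mkdir -p pics; ls
cat > h.py <<'E'
import numpy as np, cv2
from station import robot
def snap(n,f):
    p=robot.camera_params(n); im,d=robot.read_camera(n)
    cv2.imwrite(f'pics/{f}.png',im[:,:,::-1]); np.savez(f'pics/{f}.npz',d=d,im=im,p=np.array(p,dtype=object)); return p,im,d
def load(f):
    z=np.load(f'pics/{f}.npz',allow_pickle=True); return z['p'].item(),z['im'],z['d']
def pts(p,d,uv):
    uv=np.atleast_2d(np.array(uv,float)); f=192/np.tan(np.radians(p['vertical_fov'])/2)
    K=np.array([[f,0,p['cx']],[0,f,p['cy']],[0,0,1]])
    n=cv2.undistortPoints(uv.reshape(-1,1,2),K,np.array(p['dist_coeffs'],float)).reshape(-1,2)
    z=d[uv[:,1].astype(int),uv[:,0].astype(int)]
    return (np.c_[n,np.ones(len(n))]*z[:,None])@np.array(p['attitude']).T+np.array(p['xyz'])
E
python3 - <<'E'
from h import *
for n in ['scene','side']:
    p,im,d=snap(n,n+'1'); print(n,{k:np.round(v,3).tolist() for k,v in p.items()})
a=[cv2.imread(f'pics/{n}1.png') for n in ['scene','side']]
for n,x in zip(['scene','side'],a): cv2.imwrite(f'pics/{n}1b.png',cv2.resize(x,(800,600),interpolation=cv2.INTER_CUBIC))
E
```

```text
pics
scene {'vertical_fov': 43.996, 'cx': 264.749, 'cy': 188.223, 'dist_coeffs': [0.005, 0.0, 0.0, 0.0, 0.0], 'xyz': [0.137, -0.371, 1.115], 'attitude': [[0.46, -0.776, 0.431], [-0.888, -0.4, 0.227], [-0.004, -0.487, -0.873]]}
side {'vertical_fov': 45.39, 'cx': 255.156, 'cy': 194.355, 'dist_coeffs': [0.008, 0.0, 0.0, 0.0, 0.0], 'xyz': [1.553, -0.298, 0.756], 'attitude': [[0.22, 0.544, -0.81], [0.975, -0.14, 0.171], [-0.02, -0.828, -0.561]]}
```

View pics/scene1b.png

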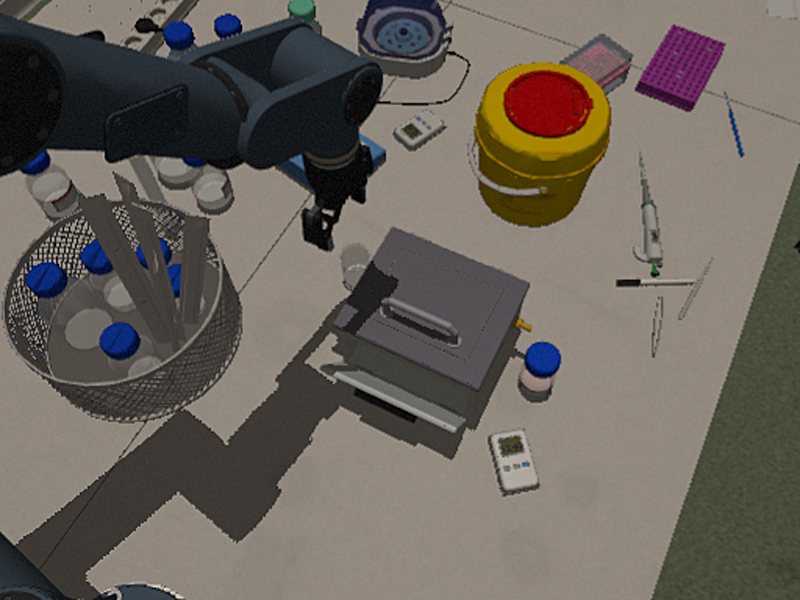

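View pics/side1b.png

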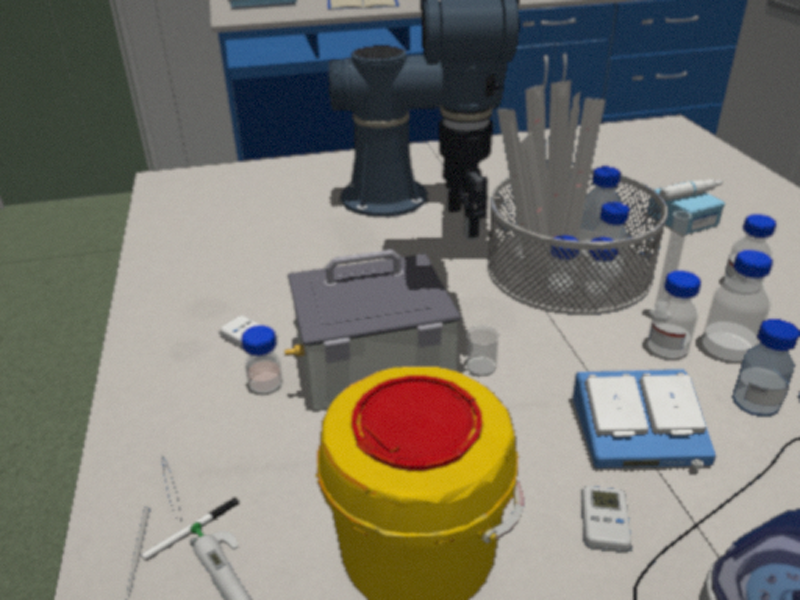

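The scene picture shows the lid with corners at about (392,228), (528,284), (472,388) and (332,322), the handle bar from (385,302) to (458,338), and the door top edge from (322,367) to (462,430). The door leans only partly open.

```bash
cat > m.py <<'E'
from h import *
p,im,d=load('scene1'); s=.64
def q(name,L): 
    P=pts(p,d,np.array(L)*s); print(name,np.round(P,4).tolist()); return P
q('lidcorners',[(394,232),(523,285),(470,383),(338,323)])
q('bar',[(390,303),(405,310),(420,318),(435,325),(450,333)])
q('doortop',[(330,369),(360,383),(390,397),(420,410),(452,425)])
q('doorout',[(340,374),(455,428)])
# lid-plane fit with all points in lid polygon
m=np.zeros(d.shape,np.uint8); cv2.fillPoly(m,[np.int32(np.array([(394,236),(518,286),(470,378),(345,323)])*s)],1)
v,u=np.nonzero(m); P=pts(p,d,np.c_[u,v]); print('lid z',np.median(P[:,2]))
# all points in region, height classes
v,u=np.mgrid[140:300,190:350]; uv=np.c_[u.ravel(),v.ravel()]; A=pts(p,d,uv); 
L=A[(abs(A[:,2]-.14)<.006)]
r=cv2.minAreaRect(np.float32(L[:,:2]*1000)); print('lid rect',r,np.round(cv2.boxPoints(r)))
B=A[(A[:,2]>.17)&(A[:,2]<.2)]
r2=cv2.minAreaRect(np.float32(B[:,:2]*1000)); print('bar rect',r2,len(B),np.median(B[:,2]),B[:,2].max())
E
python3 m.py
```

```text
lidcorners [[0.7041, -0.0378, 0.1393], [0.7081, -0.257, 0.1401], [0.5288, -0.2534, 0.1363], [0.525, -0.0398, 0.1374]]
bar [[0.5676, -0.1057, 0.1851], [0.5679, -0.1297, 0.1842], [0.5697, -0.1527, 0.1767], [0.5858, -0.1693, 0.1415], [0.5694, -0.2004, 0.1736]]
doortop [[0.4683, -0.0551, 0.0999], [0.4677, -0.1068, 0.1047], [0.4694, -0.1556, 0.1026], [0.4721, -0.2031, 0.1013], [0.4719, -0.2542, 0.1047]]
doorout [[0.4667, -0.0736, 0.1044], [0.4707, -0.2596, 0.1022]]
lid z 0.1401346320776531
lid rect ((619.212158203125, -147.44677734375), (200.22860717773438, 238.50973510742188), 1.0041050910949707) [[ 517.  -30.]
 [ 521. -268.]
 [ 721. -265.]
 [ 717.  -26.]]
bar rect ((573.0460815429688, -148.5085906982422), (12.488645553588867, 120.31305694580078), 1.431699275970459) 275 0.182833127151934 0.18918978365605754
```

```bash
cat > m2.py <<'E'
from h import *
o=robot.get_obs(); print(o['t'],np.round(o['tool_rot'],3).tolist(),np.round(o['eef_pos'],4),o['opening'],np.round(o['ft_force'],2))
for n in ['scene','side']:
    p,im,d=load(n+'1')
    v,u=np.mgrid[2:382,2:510]; uv=np.c_[u.ravel(),v.ravel()]; A=pts(p,d,uv); A=A[d[v.ravel(),u.ravel()]>0]
    b=A[(A[:,1]>.03)&(A[:,1]<.6)&(A[:,0]>.2)&(A[:,0]<.8)&(A[:,2]>.06)]
    H,xe,ye=np.histogram2d(b[:,0],b[:,1],bins=[np.arange(.2,.81,.05),np.arange(.0,.61,.05)],weights=None)
    Z=np.zeros(H.shape)
    for x,y,z in b:
        i=int((x-.2)/.05);j=int(y/.05)
        if i<12 and j<12: Z[i,j]=max(Z[i,j],z)
    print(n,'rows x from .2, cols y from 0'); print(np.round(Z,2))
    if n=='scene':
        R=A[(A[:,1]<-.06)&(A[:,1]>-.24)&(A[:,0]>.43)&(A[:,0]<.53)&(A[:,2]>.03)&(A[:,2]<.13)]
        c=np.array([.619,-.148]);e=np.array([np.cos(.02),np.sin(.02)])
        xb=(R[:,:2]-c)@e
        H,_,_=np.histogram2d(R[:,2],xb,bins=[np.arange(.03,.131,.005),np.arange(-.185,-.094,.005)]); print('x from -.185'); print(H.astype(int)[::-1])
        T=R[(R[:,2]>.095)&(xb<-.13)&(xb>-.165)]
        for y in (-.08,-.12,-.15,-.18,-.22):
            t=T[abs(T[:,1]-y)<.012]; print(y,np.round(t.mean(0),4),len(t))
E
python3 m2.py
```

```text
0.1 [[-0.0, 1.0, -0.002], [1.0, 0.0, 0.0], [0.0, -0.002, -1.0]] [6.243e-01 1.000e-04 2.304e-01] 1.002099916421338 [-0.42  0.27  0.39]
scene rows x from .2, cols y from 0
[[0.   0.   0.   0.   0.   0.   0.   0.   0.   0.   0.   0.  ]
 [0.   0.   0.   0.15 0.15 0.15 0.15 0.15 0.   0.   0.   0.  ]
 [0.   0.   0.15 0.15 0.15 0.15 0.13 0.15 0.15 0.   0.   0.  ]
 [0.77 0.77 0.15 0.09 0.15 0.15 0.19 0.19 0.15 0.15 0.   0.  ]
 [0.74 0.74 0.34 0.37 0.38 0.36 0.15 0.18 0.15 0.15 0.   0.  ]
 [0.68 0.69 0.33 0.4  0.4  0.36 0.15 0.15 0.15 0.   0.   0.  ]
 [0.63 0.61 0.32 0.24 0.11 0.11 0.11 0.15 0.15 0.   0.08 0.14]
 [0.59 0.6  0.   0.15 0.15 0.15 0.15 0.18 0.   0.   0.09 0.14]
 [0.58 0.58 0.   0.   0.   0.   0.   0.2  0.   0.   0.   0.  ]
 [0.56 0.07 0.   0.   0.   0.   0.14 0.13 0.08 0.07 0.   0.  ]
 [0.   0.   0.   0.   0.   0.   0.1  0.   0.07 0.   0.   0.  ]
 [0.   0.   0.   0.   0.06 0.   0.   0.   0.   0.   0.   0.  ]]
x from -.185
[[  0   0   0   0   0   0   0   0   0   0   0   0   0   0   0   0   0   2]
 [  0   0   0   0   0   0   0   0   0   0   0   0   0   0   0   0   0  11]
 [  0   0 
[... 1607 characters left out ...]
 0.  ]
 [0.   0.   0.   0.15 0.15 0.   0.15 0.15 0.   0.   0.09 0.09]
 [0.   0.   0.15 0.15 0.08 0.   0.   0.12 0.15 0.   0.09 0.09]
 [0.   0.   0.15 0.08 0.   0.   0.18 0.18 0.15 0.12 0.   0.  ]
 [0.   0.   0.34 0.37 0.38 0.36 0.18 0.18 0.15 0.15 0.   0.  ]
 [0.   0.   0.15 0.4  0.4  0.35 0.15 0.15 0.15 0.   0.   0.  ]
 [0.   0.   0.32 0.32 0.11 0.11 0.11 0.15 0.15 0.   0.   0.14]
 [0.   0.   0.   0.15 0.15 0.15 0.15 0.19 0.   0.   0.09 0.14]
 [0.56 0.55 0.   0.   0.   0.   0.   0.21 0.   0.   0.   0.  ]
 [0.56 0.55 0.   0.   0.   0.   0.14 0.14 0.1  0.   0.   0.  ]
 [0.07 0.   0.   0.   0.   0.   0.14 0.14 0.18 0.18 0.   0.  ]
 [0.   0.   0.   0.   0.   0.   0.   0.1  0.18 0.18 0.   0.  ]]
```

```bash
python3 -m jog '-0.05 -0.06 0 0 0 -1.2; -0.09 -0.11 0 0 0 -1.2; -0.12 -0.16 0 0 0 -1.2; -0.148 -0.2 0 0 0 -1.2; -0.148 -0.2 0.05 0 0 -1.2; -0.148 -0.2 0.1 0 0 -1.2; -0.148 -0.2 0.151 0 0 -1.2; -0.148 -0.2 0.151 0 0 -1.2' 0 40
```

```text
t: 1.1
eef_pos: [0.4222, -0.1464, 0.077]
tool_rot: [[-0.02, 1.0, -0.009], [1.0, 0.021, 0.006], [0.006, -0.009, -1.0]]
ft_force: [-0.7, 0.1, 0.7]
opening: -0.001
grip_force: 0.0
```

```bash
python3 -m jog '0 0.004 0 0 0 0; 0 0.008 0 0 0 0; 0 0.012 -0.001 0 0 0; 0 0.015 -0.002 0 0 0; 0 0.018 -0.003 0 0 0; 0 0.021 -0.004 0 0 0; 0 0.024 -0.006 0 0 0; 0 0.024 -0.006 0 0 0'
python3 -c "
from h import *
snap('wrist','w1');snap('side','s2');p,im,d=snap('scene','c2')
cv2.imwrite('pics/c2b.png',cv2.resize(im[180:300,180:340,::-1],(800,600),interpolation=cv2.INTER_CUBIC))"
```

```text
t: 2.1
eef_pos: [0.446, -0.147, 0.0866]
tool_rot: [[-0.023, 1.0, -0.006], [1.0, 0.023, 0.001], [0.001, -0.006, -1.0]]
ft_force: [-8.6, -2.8, 9.0]
opening: -0.001
grip_force: 5.7
```

View pics/c2b.png

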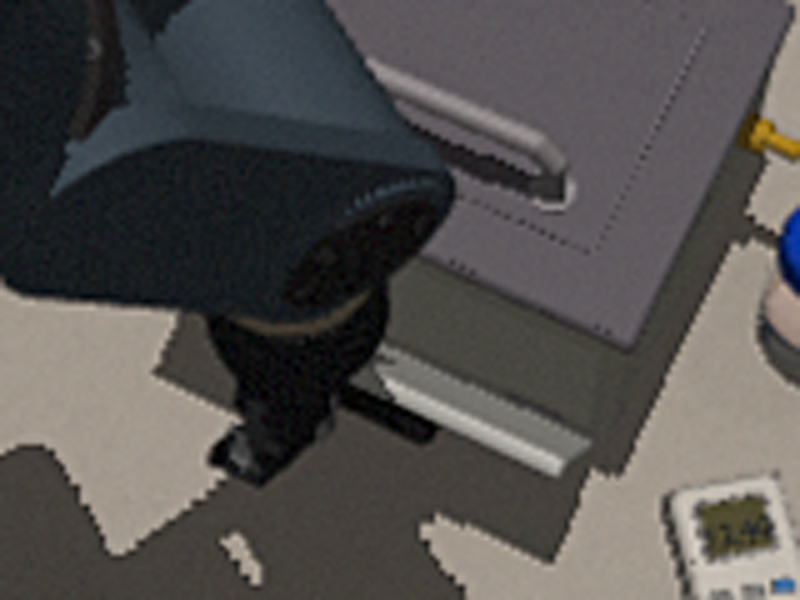

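Closed fingers touch the lip in front of the door; the door's upper edge runs from (385,370) to (590,445), lid closed. I'll measure the door angle and go on.

```bash
cat > door.py <<'E'
from h import *
import sys
def door(f):
    p,im,d=load(f)
    v,u=np.mgrid[2:382,2:510]; uv=np.c_[u.ravel(),v.ravel()]; A=pts(p,d,uv); A=A[d[v.ravel(),u.ravel()]>0]
    c=np.array([.619,-.148]);e=np.array([np.cos(.02),np.sin(.02)]);n=np.array([-e[1],e[0]])
    x=(A[:,:2]-c)@e;y=(A[:,:2]-c)@n;z=A[:,2]
    k=(y<-.065)&(y>-.1)&(x>-.17)&(x<-.1005)&(z>.06)&(z<.126)
    if not k.any(): print('none');return
    t=z[k].max(); m=k&(z>np.percentile(z[k],98)-.006)
    print(f,'door top edge x,z',np.round([x[m].mean(),x[m].min(),x[m].max(),z[m].mean()],4),m.sum())
for f in sys.argv[1:]: door(f)
E
python3 door.py scene1 c2
```

```text
scene1 door top edge x,z [-0.1528 -0.1575 -0.1466  0.1028] 57
c2 door top edge x,z [-0.1499 -0.1554 -0.1438  0.1049] 71
```

```bash
python3 -m jog '0 0.003 -0.004 0 0 0; 0 0.006 -0.007 0 0 0; 0 0.009 -0.009 0 0 0; 0 0.012 -0.011 0 0 0; 0 0.012 -0.011 0 0 0'
python3 -c "
from h import *
snap('scene','c3')"; python3 door.py c3
```

```text
t: 2.88
eef_pos: [0.461, -0.1469, 0.0975]
tool_rot: [[-0.021, 1.0, -0.0], [1.0, 0.021, 0.0], [0.0, -0.0, -1.0]]
ft_force: [-3.1, 1.0, 3.1]
opening: -0.002
grip_force: 1.6
c3 door top edge x,z [-0.1376 -0.1421 -0.1325  0.1116] 54
```

```bash
python3 -m jog '0 -0.012 0 0 0 0; 0 -0.012 0.016 0 0 0; 0 -0.006 0.016 0 0 0; 0 0 0.014 0 0 0; 0 0.004 0.012 0 0 0; 0 0.008 0.010 0 0 0; 0 0.012 0.008 0 0 0; 0 0.012 0.008 0 0 0'
python3 -c "
from h import *
snap('scene','c4')"; python3 door.py c4
```

```text
t: 3.92
eef_pos: [0.4741, -0.1472, 0.0896]
tool_rot: [[-0.021, 1.0, 0.002], [1.0, 0.021, -0.001], [-0.001, 0.002, -1.0]]
ft_force: [-2.2, 0.4, 1.8]
opening: 0.001
grip_force: 0.6
c4 door top edge x,z [-0.1163 -0.1213 -0.1101  0.1179] 66
```

```bash
python3 -m jog '0 0.004 -0.002 0 0 0; 0 0.008 -0.004 0 0 0; 0 0.011 -0.005 0 0 0; 0 0.013 -0.005 0 0 0; 0 0.013 -0.005 0 0 0'
python3 -c "
from h import *
snap('scene','c5')"; python3 door.py c5
```

```text
t: 4.6
eef_pos: [0.4864, -0.1467, 0.0945]
tool_rot: [[-0.021, 1.0, 0.001], [1.0, 0.021, -0.0], [-0.0, 0.001, -1.0]]
ft_force: [-1.7, 0.9, 1.3]
opening: -0.001
grip_force: 0.7
c5 door top edge x,z [-0.1046 -0.1087 -0.1008  0.1197] 50
```

```bash
python3 -m jog '0 0.001 0 0 0 0; 0 0.002 -0.0005 0 0 0; 0 0.003 -0.001 0 0 0; 0 0.004 -0.001 0 0 0; 0 0.004 -0.001 0 0 0'; python3 -m jog '0 0.001 0 0 0 0; 0 0.002 0 0 0 0; 0 0.003 0 0 0 0; 0 0.003 0 0 0 0'
```

```text
t: 5.28
eef_pos: [0.4881, -0.1465, 0.0949]
tool_rot: [[-0.022, 1.0, -0.004], [1.0, 0.022, 0.001], [0.001, -0.004, -1.0]]
ft_force: [-6.8, -2.5, 0.9]
opening: -0.0
grip_force: 3.0
t: 5.78
eef_pos: [0.4883, -0.1464, 0.0949]
tool_rot: [[-0.023, 1.0, -0.01], [1.0, 0.023, 0.001], [0.001, -0.01, -1.0]]
ft_force: [-13.2, -6.4, 5.0]
opening: -0.003
grip_force: 6.5
```

```bash
python3 -m jog '0 0.001 0 0 0 0; 0 0.001 0 0 0 0; 0 -0.02 0 0 0 0; 0 -0.05 0 0 0 0; 0 -0.05 -0.06 0 0 0; 0 -0.05 -0.12 0 0 0; 0 -0.05 -0.165 0 0 0; 0 -0.05 -0.165 0 0 0' 1
python3 -c "
from h import *
snap('wrist','w6');p,im,d=snap('scene','c6')
_,iw,_=load('w6')
a=cv2.resize(im[180:300,180:340,::-1],(400,300),interpolation=cv2.INTER_CUBIC);b=cv2.resize(iw[:,:,::-1],(400,300))
cv2.imwrite('pics/c6b.png',np.hstack([a,b]))"; python3 door.py c6
```

```text
t: 6.78
eef_pos: [0.4464, -0.1492, 0.2645]
tool_rot: [[-0.021, 1.0, 0.011], [1.0, 0.021, -0.006], [-0.006, 0.011, -1.0]]
ft_force: [-0.5, -0.5, 0.2]
opening: 1.0
grip_force: 0.0
c6 door top edge x,z [-0.1035 -0.1065 -0.1005  0.1195] 42
```

View pics/c6b.png

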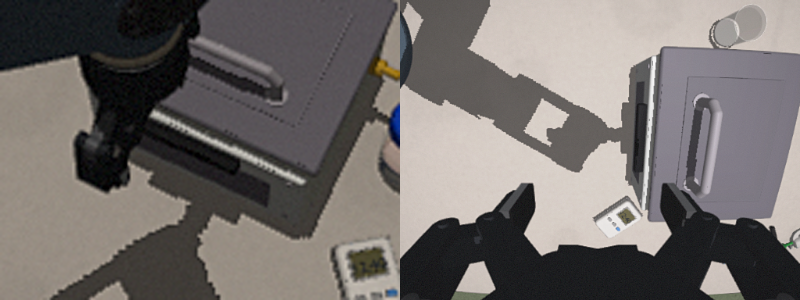

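Door looks upright beneath the lid's front edge; I check its outer face and lip positions against the shut values, and locate the handle from the wrist view.

```bash
cat > m3.py <<'E'
from h import *
c=np.array([.619,-.148]);e=np.array([np.cos(.02),np.sin(.02)]);n=np.array([-e[1],e[0]])
for f in ['c6','w6']:
    p,im,d=load(f)
    v,u=np.mgrid[2:382,2:510]; uv=np.c_[u.ravel(),v.ravel()]; A=pts(p,d,uv); A=A[d[v.ravel(),u.ravel()]>0]
    x=(A[:,:2]-c)@e;y=(A[:,:2]-c)@n;z=A[:,2]
    k=(abs(y)<.105)&(x>-.14)&(x<-.09)
    for lo in np.arange(.02,.15,.01):
        m=k&(z>lo)&(z<lo+.01)
        if m.sum()>3: print(f,round(lo,3),np.round(np.percentile(x[m],[5,25,50,75,95]),4),m.sum())
    L=A[(abs(z-.14)<.005)&(abs(y)<.13)&(abs(x)<.11)]; print(cv2.minAreaRect(np.float32(L[:,:2]*1000)))
    B=A[(z>.172)&(z<.195)&(abs(y)<.07)&(abs(x+.045)<.03)]; r=cv2.minAreaRect(np.float32(B[:,:2]*1000)); print('bar',r,len(B),np.percentile(B[:,2],[50,95]))
E
python3 m3.py
```

```text
c6 0.02 [-0.107  -0.1063 -0.1057 -0.1052 -0.1045] 77
c6 0.03 [-0.1074 -0.1067 -0.1062 -0.1058 -0.105 ] 97
c6 0.04 [-0.1074 -0.1066 -0.1062 -0.1056 -0.1048] 90
c6 0.05 [-0.1073 -0.1066 -0.1062 -0.1058 -0.105 ] 97
c6 0.06 [-0.1071 -0.1066 -0.1062 -0.1056 -0.1048] 105
c6 0.07 [-0.1074 -0.1068 -0.1064 -0.1057 -0.1047] 52
c6 0.08 [-0.1074 -0.1064 -0.1058 -0.1054 -0.105 ] 41
c6 0.09 [-0.1067 -0.1061 -0.1057 -0.1052 -0.1045] 41
c6 0.1 [-0.1187 -0.1179 -0.1064 -0.1056 -0.1047] 81
c6 0.11 [-0.1181 -0.1124 -0.1058 -0.1018 -0.0944] 494
c6 0.12 [-0.1057 -0.1025 -0.1001 -0.0968 -0.0943] 148
c6 0.13 [-0.0987 -0.0977 -0.0959 -0.0932 -0.0908] 229
c6 0.14 [-0.0974 -0.0951 -0.0933 -0.0918 -0.0905] 55
((618.6294555664062, -158.58209228515625), (198.53128051757812, 217.2925262451172), 1.5447437763214111)
bar ((573.5260620117188, -163.53173828125), (89.33631134033203, 13.464393615722656), 89.66637420654297) 210 [0.18342026 0.18653142]
w6 0.02 [-0.1047 -0.1044 -0.1042 -0.1038 -0.1035] 151
w6 0.03 [-0.1053 -0.105  -0.1047 -0.1044 -0.1034] 188
w6 0.04 [-0.1052 -0.1049 -0.1045 -0.1043 -0.1034] 126
w6 0.05 [-0.1051 -0.1046 -0.1044 -0.1041 -0.1034] 109
w6 0.06 [-0.1051 -0.1046 -0.1044 -0.1042 -0.1034] 112
w6 0.07 [-0.105  -0.1046 -0.1044 -0.1043 -0.1034] 135
w6 0.08 [-0.1052 -0.1046 -0.1044 -0.1043 -0.1034] 133
w6 0.09 [-0.1048 -0.1044 -0.1042 -0.1038 -0.1035] 197
w6 0.1 [-0.1173 -0.1056 -0.1043 -0.1039 -0.1035] 213
w6 0.11 [-0.1168 -0.1125 -0.1068 -0.1039 -0.093 ] 1836
w6 0.12 [-0.1034 -0.1017 -0.0995 -0.0972 -0.0952] 1540
w6 0.13 [-0.0972 -0.0967 -0.096  -0.0946 -0.0913] 857
w6 0.14 [-0.0956 -0.0939 -0.0926 -0.0913 -0.0902] 858
((619.5733642578125, -147.3453369140625), (196.96876525878906, 237.34046936035156), 0.9687516689300537)
bar ((575.6622314453125, -148.47265625), (12.768744468688965, 120.85464477539062), 1.3611005544662476) 1873 [0.18500744 0.18709956]
```

Outer face is at constant x for all heights, so the door is fully shut. Now go over the handle.

```bash
python3 -m jog '-0.001 0.05 0 0 0 0; -0.002 0.1 0 0 0 0; -0.002 0.128 0 0 0 0; -0.002 0.128 0.03 0 0 0; -0.002 0.128 0.03 0 0 0; -0.002 0.128 0.03 0 0 0' 1
```

```text
t: 7.62
eef_pos: [0.5706, -0.1467, 0.2295]
tool_rot: [[-0.021, 1.0, -0.002], [1.0, 0.021, 0.001], [0.001, -0.002, -1.0]]
ft_force: [-0.0, 0.1, -0.2]
opening: 1.002
grip_force: 0.0
```

```bash
python3 -m jog '-0.002 0.004 0.02 0 0 0; -0.002 0.004 0.045 0 0 0; -0.002 0.004 0.0675 0 0 0; -0.002 0.004 0.0675 0 0 0' 1; python3 -m jog '0 0 0 0 0 0; 0 0 0 0 0 0; 0 0 0 0 0 0; 0 0 0 0 0 0; 0 0 0 0 0 0; 0 0 0 0 0 0' 0 50
```

```text
t: 8.12
eef_pos: [0.5741, -0.1486, 0.1622]
tool_rot: [[-0.02, 1.0, -0.002], [1.0, 0.02, 0.001], [0.001, -0.002, -1.0]]
ft_force: [-0.5, 0.1, 0.4]
opening: 1.001
grip_force: 0.0
t: 8.88
eef_pos: [0.5758, -0.1489, 0.1634]
tool_rot: [[-0.021, 1.0, 0.002], [1.0, 0.021, -0.0], [-0.0, 0.002, -1.0]]
ft_force: [1.5, 1.1, 2.9]
opening: 0.123
grip_force: 48.8
```

```bash
python3 -m jog '0 0 -0.001 0 0 0; 0 0 -0.002 0 0 0; 0 0 -0.002 0 0 0' 0 70;  python3 -m jog '0 0 -0.001 0 0 0; 0 0 -0.001 0 0 0'
```

```text
t: 9.25
eef_pos: [0.576, -0.1489, 0.1642]
tool_rot: [[-0.021, 1.0, 0.002], [1.0, 0.021, -0.0], [-0.0, 0.002, -1.0]]
ft_force: [5.6, 0.1, -4.0]
opening: 0.112
grip_force: 68.3
t: 9.5
eef_pos: [0.5762, -0.1489, 0.1646]
tool_rot: [[-0.021, 1.0, 0.002], [1.0, 0.021, 0.0], [0.0, 0.002, -1.0]]
ft_force: [5.9, 1.0, -7.2]
opening: 0.113
grip_force: 68.3
```

```bash
for i in 1; do python3 -m jog '0 0.001 -0.001 0 0 0; 0 0.001 -0.001 0 0 0';  python3 -m jog '0 0.0005 -0.001 0 0 0; 0 0.0005 -0.001 0 0 0'; done
```

```text
t: 9.75
eef_pos: [0.5763, -0.1489, 0.165]
tool_rot: [[-0.021, 1.0, -0.0], [1.0, 0.021, 0.0], [0.0, -0.0, -1.0]]
ft_force: [5.5, -0.0, -8.8]
opening: 0.113
grip_force: 68.2
t: 10.0
eef_pos: [0.5764, -0.1488, 0.1652]
tool_rot: [[-0.021, 1.0, -0.001], [1.0, 0.021, 0.001], [0.001, -0.001, -1.0]]
ft_force: [5.4, -1.6, -11.2]
opening: 0.112
grip_force: 68.2
```

```bash
python3 -m jog '0 0 -0.0007 0 0 0; 0 0 -0.0007 0 0 0';  python3 -m jog '0 0 -0.0007 0 0 0; 0 0 -0.0007 0 0 0'; python3 -m jog '0 0 -0.0007 0 0 0; 0 0 -0.0007 0 0 0'
```

```text
t: 10.25
eef_pos: [0.5764, -0.1488, 0.1654]
tool_rot: [[-0.021, 1.0, -0.001], [1.0, 0.021, 0.001], [0.001, -0.001, -1.0]]
ft_force: [7.1, -1.4, -15.2]
opening: 0.113
grip_force: 68.1
t: 10.5
eef_pos: [0.5765, -0.1488, 0.1656]
tool_rot: [[-0.021, 1.0, -0.002], [1.0, 0.021, 0.001], [0.001, -0.002, -1.0]]
ft_force: [7.5, -1.7, -17.4]
opening: 0.11
grip_force: 68.1
t: 10.75
eef_pos: [0.5766, -0.1488, 0.1659]
tool_rot: [[-0.021, 1.0, -0.002], [1.0, 0.021, 0.001], [0.001, -0.002, -1.0]]
ft_force: [9.5, -2.0, -21.1]
opening: 0.111
grip_force: 68.1
```

The sideways load works against opening; relieve it with +x.

```bash
python3 -m jog '0 0.0015 0 0 0 0; 0 0.002 0 0 0 0'; python3 -m jog '0 0.0015 0 0 0 0; 0 0.002 0 0 0 0'
```

```text
t: 11.0
eef_pos: [0.5766, -0.1488, 0.166]
tool_rot: [[-0.021, 1.0, -0.006], [1.0, 0.021, 0.001], [0.001, -0.006, -1.0]]
ft_force: [3.8, -3.3, -19.0]
opening: 0.117
grip_force: 68.3
t: 11.25
eef_pos: [0.5767, -0.1487, 0.1664]
tool_rot: [[-0.021, 1.0, -0.01], [1.0, 0.021, 0.001], [0.002, -0.01, -1.0]]
ft_force: [-0.1, -5.3, -20.7]
opening: 0.113
grip_force: 68.1
```

```bash
python3 -m jog '0 0 -0.0006 0 0 0; 0 0 -0.0006 0 0 0'; python3 -m jog '0 0 -0.0006 0 0 0; 0 0 -0.0006 0 0 0'; python3 -c "
from h import *
snap('scene','c7');snap('side','s7')
for f in ['scene1','c7','side1','s7']:
    p,im,d=load(f)
    v,u=np.mgrid[2:382,2:510]; uv=np.c_[u.ravel(),v.ravel()]; A=pts(p,d,uv); A=A[d[v.ravel(),u.ravel()]>0]
    c=np.array([.6195,-.148]);e=np.array([np.cos(.022),np.sin(.022)]);n=np.array([-e[1],e[0]])
    x=(A[:,:2]-c)@e;y=(A[:,:2]-c)@n;z=A[:,2]
    k=(abs(x)<.095)&(y<-.065)&(y>-.113)&(abs(z-.145)<.014)
    print(f,np.polyfit(x[k],z[k],1),k.sum())
"
```

```text
t: 11.5
eef_pos: [0.5786, -0.1488, 0.1706]
tool_rot: [[-0.021, 1.0, -0.005], [1.0, 0.021, 0.0], [0.0, -0.005, -1.0]]
ft_force: [-3.2, -3.4, -7.2]
opening: 0.114
grip_force: 69.5
t: 11.75
eef_pos: [0.5793, -0.1487, 0.172]
tool_rot: [[-0.021, 1.0, -0.002], [1.0, 0.021, -0.0], [-0.0, -0.002, -1.0]]
ft_force: [-3.6, -3.0, -6.9]
opening: 0.113
grip_force: 69.7
scene1 [-9.05569548e-05  1.39549903e-01] 1543
c7 [-0.06371959  0.14516528] 1508
side1 [0.00152718 0.13986654] 865
s7 [-0.06053182  0.14572951] 942
```

The lid broke free gently; its angle is now about 0.062.

```bash
python3 -m jog '0 0 -0.001 0 0 0; 0 0.0005 -0.002 0 0 0; 0 0.0005 -0.002 0 0 0; 0 0.0005 -0.002 0 0 0'
cat > ang.py <<'E'
from h import *
snap('scene','c8');snap('side','s8')
for f in ['c8','s8']:
    p,im,d=load(f)
    v,u=np.mgrid[2:382,2:510]; uv=np.c_[u.ravel(),v.ravel()]; A=pts(p,d,uv); A=A[d[v.ravel(),u.ravel()]>0]
    c=np.array([.6195,-.148]);e=np.array([np.cos(.022),np.sin(.022)]);n=np.array([-e[1],e[0]])
    x=(A[:,:2]-c)@e;y=(A[:,:2]-c)@n;z=A[:,2]
    k=(abs(x)<.095)&(y<-.065)&(y>-.113)&(abs(z-.147)<.016)
    print(f,np.polyfit(x[k],z[k],1),k.sum())
    k=(y<-.065)&(y>-.11)&(x>-.14)&(x<-.1)&(z>.03)&(z<.09)
    if k.sum()>20: print('door',np.polyfit(z[k],x[k],1))
o=robot.get_obs();print(o['t'],o['eef_pos'],o['ft_force'])
E
python3 ang.py
```

```text
t: 12.35
eef_pos: [0.5801, -0.1487, 0.1738]
tool_rot: [[-0.021, 1.0, -0.002], [1.0, 0.021, -0.0], [-0.0, -0.002, -1.0]]
ft_force: [-3.7, -4.2, -6.6]
opening: 0.112
grip_force: 69.7
c8 [-0.077073    0.14636355] 1505
door [ 0.00243015 -0.10665899]
s8 [-0.07471826  0.14692107] 965
12.45 [ 0.5800996  -0.14869612  0.17374491] [-4.16389027 -4.04139912 -5.51581135]
```

```bash
python3 -m jog '0 0 -0.0005 0 0 0; 0 0 -0.0005 0 0 0; 0 0 -0.0005 0 0 0; 0 0 -0.0005 0 0 0; 0 0 -0.0005 0 0 0; 0 0 -0.0005 0 0 0'; python3 ang.py; python3 -c "
import cv2,numpy as np
a=cv2.imread('pics/c8.png');b=cv2.imread('pics/s8.png');cv2.imwrite('pics/f.png',np.hstack([cv2.resize(a[130:310,170:370],(400,360)),cv2.resize(b[140:290,120:330],(400,360))]))"
```

```text
t: 13.2
eef_pos: [0.5802, -0.1487, 0.1741]
tool_rot: [[-0.021, 1.0, -0.002], [1.0, 0.021, -0.0], [-0.0, -0.002, -1.0]]
ft_force: [-3.7, -3.2, -7.6]
opening: 0.112
grip_force: 69.6
c8 [-0.07879692  0.14658948] 1504
door [ 0.00735414 -0.10698781]
s8 [-0.07772604  0.14710977] 965
13.3 [ 0.58023624 -0.14874132  0.17406881] [-3.24755234 -4.03319326 -7.39094386]
```

View pics/f.png

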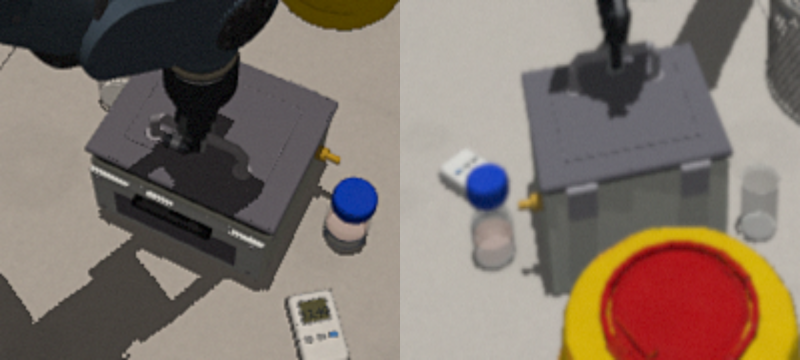

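The lid is held by its handle and slightly open at about 0.079 rad. The door is shut, and the bottle, timer and beaker have not moved.

```bash
python3 -c "
from station import robot
print(robot.finish_job())"
```

```text
the job is handed in; nothing more can be done
None
```

I handed the job in at 13.3 s: the door was pushed fully shut first, then the lid broke free gently and is held by its handle about 15 mm open at the front (measured angle about 0.078 rad). In the last pictures the beaker, timer and bottle looked undisturbed.

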